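# Feed the sample carrier under the drag spring

## Robot

A 7-joint arm with a two-finger parallel gripper is mounted at the origin on the work surface. World frame = base frame: x ahead of the robot, y to its left, z up, the work surface at z = 0. Lengths are in m, angles in rad, forces in N, time in s.
With the tool pointing down it reaches from about 0.4 to 0.85 m from the base axis. Payload 6.9 kg.
Tool frame: the origin (TCP) lies at the centre of the arm's flange, where the gripper is bolted on; the fingertips stand 173 mm ahead of it and the grasp point (between the pads) lies 155 mm ahead of it (bot.tip_extent is the distance from the TCP to the fingertips, in m); z points along the fingers, y is the direction in which the jaws open and shut (so a half turn about z gives the same grasp; the last joint's range is limited). The gripper opens to 85 mm and grips with 20 to 120 N. Pads are 22 mm wide; open, the fingers measure 114 mm over their backs; the gripper's body (76 mm by 85 mm) begins 54 mm behind the grasp point. The pads swing forward as they close: fully open they stand 13 mm farther back than shut.
Start: joints at [-1.101, 0.507, -0.238, 1.5, 0.126, 1.149, -0.155], TCP at [0.223, 0.584, 0.405] pointing down, gripper open.
Joint ranges: [-3.08, 3.08], [-0.24, 2.05], [-1.43, 1.35], [0, 2.5], [-1.52, 4.66], [0.17, 1.96], [-2.89, 2.89]. Speed limits (rad/s): [2.39, 2.39, 3.14, 3.14, 3.14, 3.14, 3.14].

## Interface

Orientations are given as a unit quaternion [x, y, z, w].
In Python, from cell import bot, cams, sign_off gives the robot as it stands. The module is installed in compiled form; this text tells all that it offers.
- The arm moves only by the shell command python3 -m creep 'ROWS' [FORCE]. ROWS is JSON, a list of rows, each an object with "claw": the closure, from 0 (fully open) to 1 (shut); "translation": the shift along the tool's x, y, z in m, a list of three; "rotation": the turn, a rotation vector about the tool's x, y, z in degrees, a list of three. A call has 1 to 12 rows; each row shifts and turns the commanded pose from where the row before left it, along the tool's axes as they then stand; what a row does not reach is not made up. A row lasts 1/10 s, in which the tool goes at most 50 mm and 8.59 degrees, less where a joint would pass 70% of its speed; a pose out of reach is approached as far as the arm can. A call with a gripper value outside its range is refused whole. The fingers move at their own pace and stop on an object; FORCE is the grip in N (left out, the last holds). Time passes only in rows, so rows that do not move let the fingers close. It gives the time, the measured TCP pose, the force and the opening at its end, in the units of the state.
- bot.sense(): the state, without advancing time (a new reading comes with each control period).
- cams.read_camera(name): name is "scene" or "top" or "wrist"; returns a dict with "img" (480x640x3 uint8, blue, green, red), "camera_matrix" (3x3 intrinsics, pixels), "k1" (the pictures are not rectified: a ray, as slopes to the right and down, at radius r is drawn at 1 + k1 r^2 times it, then the intrinsics apply), "rvec" (rotation vector, rad) and "tvec" (3), from world to camera coordinates, as OpenCV has them; the wrist camera has in their place "tool_from_camera" (4x4, takes a point from camera to tool coordinates, whose origin is the TCP and whose axes are the flange's). Camera axes: x right, y down, z forward; pixel columns grow to the right and rows downward; lengths in m; the calibration is good to about 2 mm. A picture is of the moment at which its call begins: read the wrist's pose just before it. There is no depth.
- sign_off(): hands the job in, once; it reports no verdict.
The state is a dict: "t": time; "joint_pos": joint angles; "qvel": joint speeds; "tau": joint torques, N m; "tcp_pos": TCP position; "tcp_rot": TCP orientation; "force": force on the tool from outside, world axes, zero at the start; "torque": the same for the moment, N m; "grip_width": finger opening in m.
Only numpy, scipy, OpenCV 4.12 (cv2) and the standard library are available. Lean on these libraries where they do the work, as an engineer would, in place of code of your own. Each camera call takes 0.05 s, during which the arm holds its last target.

## Task

Load the pellet reader with fingertips only: press the black sample carrier down onto the bed of its guide channel against the sprung lifter and, keeping it pressed down hard, slide it under the spring bar and its leaf spring until it is fully home against the end stop and the lifter has popped up behind it; then let go and move clear. Do not lift or pick up the carrier, and leave everything else on the bench where it stands.

Things in the scene. Friction and masses are not known exactly. Their poses are not given: they have to be found in the camera images.
- stage: the reader's feed stage, fixed to the bench: grey base plate 260 x 116 x 12 mm (x = -185 to 75 mm) with a straight open-topped channel 74 mm wide between aluminium guides (tops 28 mm above the bench). The channel bed is 12 mm above the bench. Origin on the bench on the channel's centre line, below the front face of the spring bar; +x is the feed direction, z up
- bar_front (a point): lower front edge, mid-width, of the spring bar: a rigid aluminium bar across the channel, x = 0 to 10 mm of the stage, underside 13 mm above the bed, top 37 mm above the bench
- stop_face (a point): centre of the face of the end stop, at x = 62 mm, y = 0, z = 17 mm of the stage (stop top 34 mm above the bench); the carrier's front face rests against it when fully home. Beyond it, x = 75 to 170 mm, is the white reader head, 40 mm high
- carrier: sample carrier: loose flat black plate 130 long (x; front +x) x 70 wide x 10 mm thick, 0.2-0.4 kg, two white pellets in its front half. It starts lying in the channel on the raised lifter, underside 8 mm above the bed, front 15-35 mm before the bar. So raised it butts against the bar; pressed flat on the bed it passes under. Origin: centre of underside; when home at x = -3 mm of the stage
- thumb_stop (a point): top edge, mid-width, of the upright rear face of the carrier's thumb stop, at carrier x = -33, y = 0, z = 18 mm: a low dark-grey wedge 50 mm wide; this face stands 8 mm above the plate's top and faces back (-x), and the wedge slopes down forwards to x = -11 mm. It stays before the bar when the carrier is home
- press_spot (a point): a point on the carrier's flat top behind the thumb stop, at carrier x = -49, y = 0, z = 10 mm; the flat runs 32 mm from the thumb stop to the rear edge at x = -65 mm. A fingertip here can press down and push the thumb stop forwards
- lifter_top (a point): fixed point on the stage where the centre of the lifter's top is when raised: stage x = -122, y = 0, z = 20 mm. The lifter is a steel pad 96 x 44 mm in the bed, x = -170 to -74 mm
- lifter (a joint): how far the sprung lifter pad is pressed down, m: 0 raised (top 8 mm above the bed), 0.008 flush with the bed. Its spring pushes up with about 9 N raised and 15 N flush. The carrier pressed on the bed keeps it down while covering it; it pops up behind the carrier when this is home
- leaf (a joint): upward deflection, rad, of the drag spring: two steel leaf strips 14 mm wide hinged at the back of the bar (stage x = 10 mm), running forwards and down to a rounded tip at x = 43 mm, 6 mm above the bed when free (0). About 0.12 when it rides on the carrier, pressing with about 5 N
- vial_a: small clear glass vial with white cap, 26 mm diameter, 42 mm high, standing beside the stage; origin at the centre of its underside; leave alone
- vial_b: small amber glass vial with white cap, 26 mm diameter, 42 mm high, standing beside the stage; origin at the centre of its underside; leave alone
- tin: flat round aluminium tin, 55 mm diameter, 24 mm high, beside the stage; origin at the centre of its underside; leave alone
- beaker: glass beaker, 68 mm diameter, 85 mm high; origin at the centre of its underside; leave alone
- spatula: steel spatula 170 mm long lying on the bench; leave alone
- reagent: amber reagent bottle, 60 mm diameter, 120 mm high; origin at the centre of its underside; leave alone
- mortar: white ceramic mortar bowl, 90 mm diameter, 45 mm high; origin at the centre of its underside; leave alone
Things that resemble listed ones, but are neither listed nor needed, are in the scene too. What is shaped like the carrier but purple is not meant.

How it is judged:
On the way, in this order (a step that is already met when the one before it is completed fails the run):
1. the carrier is pressed down onto the bed in front of the spring bar (value of joint lifter above 0.006 m and z of carrier in the frame of stage below 0.0145 m and x of carrier in the frame of stage below -0.055 m and contact force between the fingers and carrier above 3 N), for 0.1 s.
2. the carrier's front has passed under the leaf spring, lifting it (x of carrier in the frame of stage above -0.025 m and value of joint leaf above 0.05 rad), for 0.1 s.
At the end, for the whole second after the job is handed in: The carrier lies at rest flat on the bed (within 2.5 mm and 0.03 rad) in the channel, its front within 4 mm of the end stop, the leaf spring raised on top of it (more than 0.05 rad) and the lifter up again behind it (pressed less than 2 mm) (x of carrier in the frame of stage between -0.007 and 0.001 m and y of carrier in the frame of stage between -0.005 and 0.005 m and z of carrier in the frame of stage below 0.0145 m and angle between carrier's own z axis and vertical below 0.03 rad and value of joint leaf above 0.05 rad and value of joint lifter below 0.002 m and linear speed of carrier below 0.01 m/s); the robot touches nothing.
It fails at once if the carrier is lifted more than 10 mm above its place on the raised lifter, or tipped up (z of carrier in the frame of stage above 0.03 m or angle between carrier's own z axis and vertical above 0.25 rad).
It fails at once if another thing on the bench is moved more than 30 mm or knocked over (distance of any of vial_a, vial_b, tin, beaker, spatula, reagent, mortar from where it was at the start of the episode above 0.03 m or angle between any of vial_a, vial_b, tin, beaker, reagent, mortar's own z axis and vertical above 0.5 rad).
It also fails if it takes over 43 s, if anything falls off the work surface, if the arm or the gripper's body presses on something with over 40 N, if the wrist force passes 120 N, or if a joint passes its speed limit or range.

## Working session

There is one attempt and no reset: what is moved stays moved. The work goes in short steps, Python scripts to look and compute and a shell command to move; the robot and the scene stay as the last step left them, time stands still between calls to the robot, and variables do not carry over. Pictures are saved under pics/ and viewed, and the job is handed in when it is done.

```bash
mkdir -p pics
python3 - <<'E'
from cell import bot,cams
import cv2
print(bot.sense(), bot.tip_extent)
for n in("scene","top","wrist"):
    d=cams.read_camera(n); cv2.imwrite(f"pics/{n}0.png",d["img"]); print(n,{k:v for k,v in d.items() if k!="img"})
E
```

```text
{'t': 0.0, 'joint_pos': array([-1.10048631,  0.50833838, -0.23753574,  1.50114251,  0.12571066,
        1.14889478, -0.1548309 ]), 'qvel': array([ 0.00065099, -0.00180205,  0.0013434 , -0.00056856,  0.00010388,
       -0.00096815, -0.00170772]), 'tau': array([ 2.74865224e-04, -6.20616531e+01, -2.18663089e+00, -2.49643332e+01,
        1.26001658e-02,  1.23644318e-02, -1.56874978e-05]), 'tcp_pos': array([0.22297695, 0.58366269, 0.4038261 ]), 'tcp_rot': array([ 1.81394412e-01,  9.83410019e-01, -8.84151568e-04, -1.43669049e-04]), 'force': array([ 1.45641148, -0.93590986,  1.024427  ]), 'torque': array([-0.00014512, -0.01001954,  0.02097944]), 'grip_width': 0.08583970301651477} 0.1734
scene {'camera_matrix': array([[551.80209369,   0.        , 325.74401136],
       [  0.        , 551.80209369, 238.49003838],
       [  0.        ,   0.        ,   1.        ]]), 'k1': -0.14758733270745897, 'rvec': array([ 2.17990964,  0.58922265, -0.30656325]), 'tvec': array([-0.4831592 , -0.11878483,  1.46439476])}
top {'camera_matrix': array([[496.53568075,   0.        , 316.65926197],
       [  0.        , 496.53568075, 240.16156532],
       [  0.        ,   0.        ,   1.        ]]), 'k1': -0.1396621165889008, 'rvec': array([ 2.1676846 , -2.1501216 ,  0.12082082]), 'tvec': array([0.01885503, 0.57511324, 0.99506879])}
wrist {'camera_matrix': array([[417.82984011,   0.        , 323.54972445],
       [  0.        , 417.82984011, 242.45944818],
       [  0.        ,   0.        ,   1.        ]]), 'k1': -0.04245300846765382, 'tool_from_camera': array([[-5.86785165e-04, -9.61462156e-01, -2.74936679e-01,
         6.87657258e-02],
       [ 9.99999817e-01, -6.04878325e-04, -1.89768759e-05,
         1.68013079e-04],
       [-1.48057690e-04, -2.74936640e-01,  9.61462335e-01,
         3.01772219e-02],
       [ 0.00000000e+00,  0.00000000e+00,  0.00000000e+00,
         1.00000000e+00]])}
```

View pics/scene0.png

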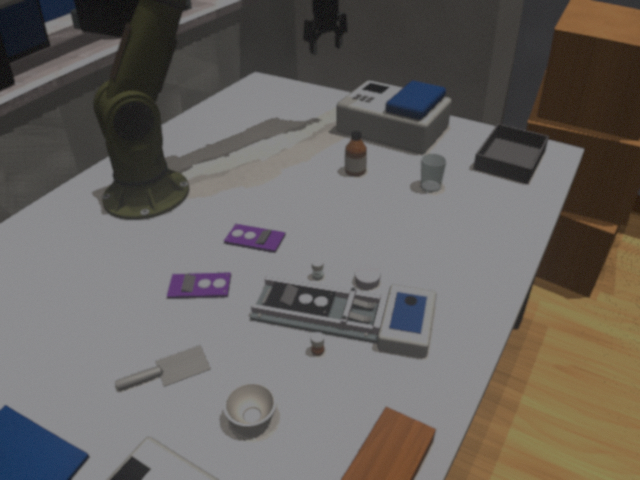

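View pics/top0.png

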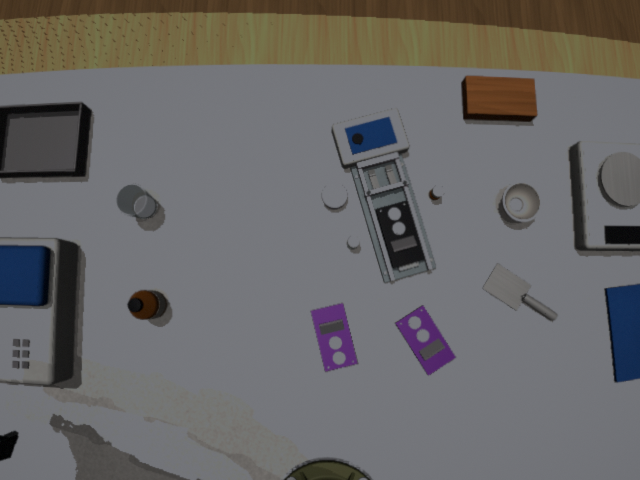

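View pics/wrist0.png

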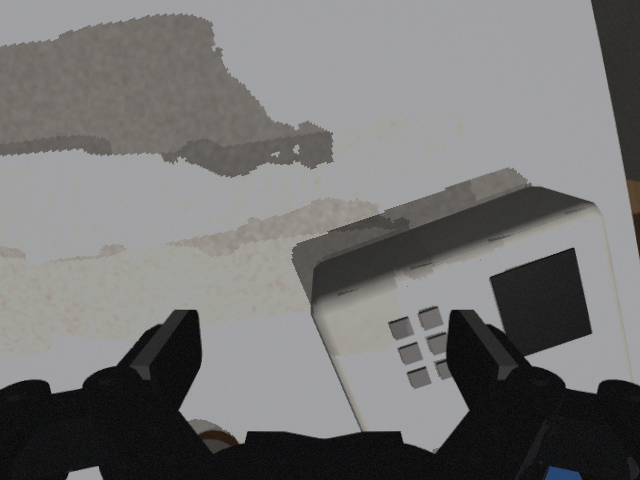

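Candidates for the carrier in the top view: a black plate in the stage channel at (400,235), a purple plate at (334,337) and a purple plate at (425,340). By the description I choose the black one in the channel. The close crop comes next.

```bash
cat > h.py <<'E'
import numpy as np, cv2
from scipy.spatial.transform import Rotation as R
def pose(d,s=None):
    if "rvec" in d:
        Rm=cv2.Rodrigues(d["rvec"])[0]; return Rm,np.asarray(d["tvec"])
    T=np.eye(4);T[:3,:3]=R.from_quat(s["tcp_rot"]).as_matrix();T[:3,3]=s["tcp_pos"]
    W=np.linalg.inv(T@d["tool_from_camera"]); return W[:3,:3],W[:3,3]
def und(d,uv):
    K=d["camera_matrix"];xd=np.array([(uv[0]-K[0,2])/K[0,0],(uv[1]-K[1,2])/K[1,1]]);x=xd.copy()
    for _ in range(30): x=xd/(1+d["k1"]*(x@x))
    return x
def ray(d,uv,z,s=None):
    Rm,t=pose(d,s);x=und(d,uv);c=-Rm.T@t;v=Rm.T@np.array([x[0],x[1],1]);return c+v*(z-c[2])/v[2]
def proj(d,P,s=None):
    Rm,t=pose(d,s);p=Rm@np.asarray(P)+t;x=p[:2]/p[2];x=x*(1+d["k1"]*(x@x));K=d["camera_matrix"]
    return np.array([K[0,0]*x[0]+K[0,2],K[1,1]*x[1]+K[1,2]])
E
python3 - <<'E'
import cv2
a=cv2.imread("pics/top0.png")[100:290,320:460]
cv2.imwrite("pics/topc.png",cv2.resize(a,None,fx=3.15,fy=3.15,interpolation=cv2.INTER_CUBIC))
a=cv2.imread("pics/scene0.png")[250:360,240:450]
cv2.imwrite("pics/scenec.png",cv2.resize(a,None,fx=3.8,fy=3.8,interpolation=cv2.INTER_CUBIC))
E
```

```text
(no output)
```

View pics/topc.png

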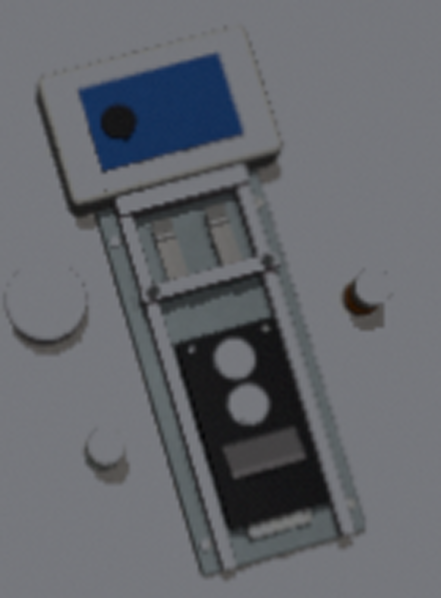

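View pics/scenec.png

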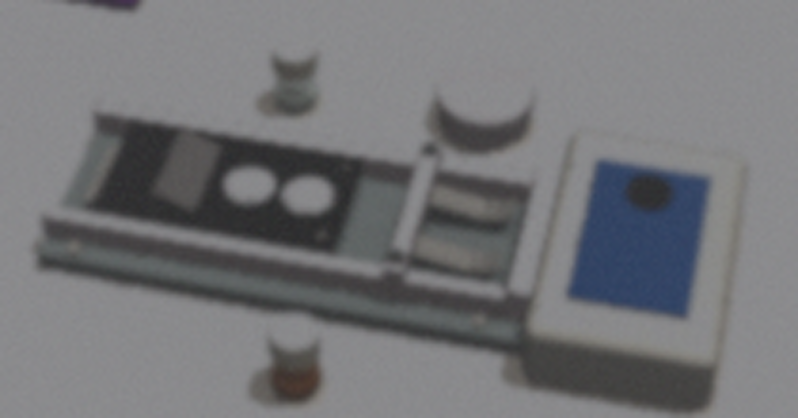

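Run:
```python
from h import *
from cell import cams
d=cams.read_camera("top")
def p(u,v,z):return ray(d,(320+u/3.15-.34,100+v/3.15-.34),z)
pts=dict(rL=(205,577,.012),rR=(363,530,.012),cFL=(180,345,.030),cFR=(273,320,.030),cRR=(329,505,.030),cRL=(232,531,.030),tL=(230,477,.038),tR=(305,458,.038),stopL=(122,212,.034),stopR=(246,183,.034),barL=(150,303,.037),barR=(275,270,.037),vA=(105,442,.042),tin=(45,300,.024),vB=(373,288,.042))
P={k:p(*v) for k,v in pts.items()}
for k,v in P.items():print(k,v.round(4))
L=lambda a,b:np.linalg.norm(P[a]-P[b])
print(L('rL','rR'),L('cFL','cFR'),L('cRR','cRL'),L('cFL','cRL'),L('cFR','cRR'))
for a,b in(('cRL','cFL'),('cRR','cFR')): v=P[b]-P[a];print(np.degrees(np.arctan2(v[1],v[0])))
for a,b in(('rR','rL'),('stopR','stopL'),('barR','barL'),('tR','tL')): v=P[b]-P[a];print(np.degrees(np.arctan2(v[1],v[0]))-90)
print((P['tL']+P['tR'])/2,(P['rL']+P['rR'])/2,(P['stopL']+P['stopR'])/2,(P['barL']+P['barR'])/2)
```

```text
rL [ 0.4883 -0.1201  0.012 ]
rR [ 0.5203 -0.2272  0.012 ]
cFL [ 0.6418 -0.1021  0.03  ]
cFR [ 0.6595 -0.1648  0.03  ]
cRR [ 0.5356 -0.2005  0.03  ]
cRL [ 0.5181 -0.1358  0.03  ]
tL [ 0.553  -0.1335  0.038 ]
tR [ 0.5659 -0.1833  0.038 ]
stopL [ 0.7315 -0.0634  0.034 ]
stopR [ 0.7528 -0.1475  0.034 ]
barL [ 0.6687 -0.0816  0.037 ]
barR [ 0.6921 -0.1655  0.037 ]
vA [ 0.5749 -0.0512  0.042 ]
tin [ 0.6728 -0.0122  0.024 ]
vB [ 0.6796 -0.2303  0.042 ]
0.11174354151442484 0.06511122199855138 0.06704399382939788 0.12824734753991157 0.12889741437741042
15.198086648094955
16.058436186948974
16.61057312896226
14.189785435637916
15.589117852558928
14.519372835931676
[ 0.5594108  -0.15839298  0.038     ] [ 0.50431108 -0.17367978  0.012     ] [ 0.74213185 -0.10546967  0.034     ] [ 0.68039411 -0.12353362  0.037     ]
```

The crop confirms it: black plate with two white pellets in front and a grey wedge at the rear, lying on the raised lifter in the channel. The stage yaw is about 15.8° and its origin about (0.680, -0.1235). The measured sizes match: plate 112 mm (116 given), rear edge to bar 183 mm (185), bar to stop 64 mm (62). The carrier front is about 28 mm before the bar. Next I move over the channel with the fingers shut.

```bash
python3 -m creep '[{"claw":1,"translation":[-0.028,-0.029,0],"rotation":[0,0,0]},{"claw":1,"translation":[-0.028,-0.029,0],"rotation":[0,0,0]},{"claw":1,"translation":[-0.028,-0.029,0],"rotation":[0,0,0]},{"claw":1,"translation":[-0.028,-0.029,0],"rotation":[0,0,0]},{"claw":1,"translation":[-0.028,-0.029,0],"rotation":[0,0,0]},{"claw":1,"translation":[-0.028,-0.029,0],"rotation":[0,0,0]},{"claw":1,"translation":[-0.028,-0.029,0],"rotation":[0,0,0]},{"claw":1,"translation":[-0.028,-0.029,0],"rotation":[0,0,0]},{"claw":1,"translation":[-0.028,-0.029,0],"rotation":[0,0,0]},{"claw":1,"translation":[-0.028,-0.029,0],"rotation":[0,0,0]},{"claw":1,"translation":[-0.028,-0.029,0],"rotation":[0,0,0]},{"claw":1,"translation":[-0.028,-0.029,0],"rotation":[0,0,0]}]' 40
python3 -m creep '[{"claw":1,"translation":[-0.028,-0.029,0],"rotation":[0,0,0]},{"claw":1,"translation":[-0.028,-0.029,0],"rotation":[0,0,0]},{"claw":1,"translation":[-0.028,-0.029,0],"rotation":[0,0,0]},{"claw":1,"translation":[-0.028,-0.029,0],"rotation":[0,0,0]},{"claw":1,"translation":[-0.028,-0.029,0],"rotation":[0,0,0]},{"claw":1,"translation":[-0.014,-0.015,0],"rotation":[0,0,0]},{"claw":1,"translation":[0,0,0],"rotation":[0,0,-7.5]},{"claw":1,"translation":[0,0,0],"rotation":[0,0,-7.5]},{"claw":1,"translation":[0,0,0],"rotation":[0,0,-7.5]},{"claw":1,"translation":[0,0,0],"rotation":[0,0,-7.5]},{"claw":1,"translation":[0,0,0],"rotation":[0,0,-6.5]},{"claw":1,"translation":[0,0,0],"rotation":[0,0,0]}]'
cat > st.py <<'E'
from h import *
from cell import bot,cams
O=np.array([.680,-.1235,0]);Y=np.radians(15.8)
S=np.array([[np.cos(Y),-np.sin(Y),0],[np.sin(Y),np.cos(Y),0],[0,0,1]])
def rep():
    s=bot.sense();M=R.from_quat(s["tcp_rot"]).as_matrix();tip=s["tcp_pos"]+M[:,2]*.1734
    print("t",s["t"],"tip stage",(S.T@(tip-O)).round(4),"tipw",tip.round(4),"F stage",(S.T@s["force"]).round(1),"grip",round(s["grip_width"],4))
    print("tool axes in stage:",(S.T@M).round(3).tolist());return s
E
python3 - <<'E'
from st import *
s=rep();d=cams.read_camera("wrist");cv2.imwrite("pics/w1.png",d["img"])
E
```

```text
t: 1.4
tcp_pos: [0.413, 0.1373, 0.4048]
tcp_rot: [0.181, 0.983, 0.0, 0.0]
force: [0.5, 0.1, 1.0]
grip_width: 0.0003
t: 2.6
tcp_pos: [0.4994, -0.0656, 0.4046]
tcp_rot: [-0.136, 0.991, 0.0, -0.0]
force: [-0.3, -0.8, 0.5]
grip_width: -0.0001
t 2.6 tip stage [-0.158   0.1049  0.2312] tipw [ 0.4994 -0.0656  0.2312] F stage [-0.5 -0.7  0.5] grip -0.0001
tool axes in stage: [[-1.0, 0.002, -0.0], [0.002, 1.0, 0.0], [0.0, 0.0, -1.0]]
```

View pics/w1.png

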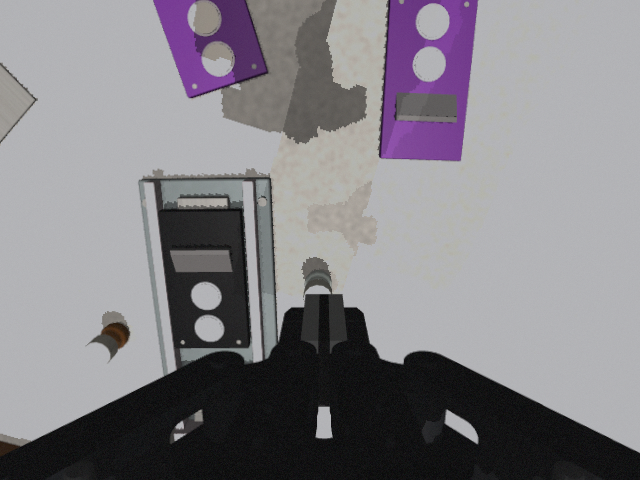

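Run:
```python
from st import *
s=bot.sense();d=cams.read_camera("wrist")
a=d["img"][165:365,130:290];cv2.imwrite("pics/w1c.png",cv2.resize(a,None,fx=3,fy=3,interpolation=cv2.INTER_CUBIC))
for n,u,v,z in(("rR",140,180,.012),("rL",270,178,.012),("cRR",160,210,.03),("cRL",242,209,.03),("cFR",172,350,.03),("cFL",250,347,.03),("tR",171,250,.038),("tL",231,248,.038)):
    w=ray(d,(u,v),z,s);print(n,w.round(4),(S.T@(w-O)).round(4))
```

```text
rR [ 0.521  -0.2264  0.012 ] [-0.181  -0.0557  0.012 ]
rL [ 0.4894 -0.1169  0.012 ] [-0.1816  0.0582  0.012 ]
cRR [ 0.5373 -0.1989  0.03  ] [-0.1578 -0.0337  0.03  ]
cRL [ 0.5181 -0.132   0.03  ] [-0.1581  0.0359  0.03  ]
cFR [ 0.6664 -0.1669  0.03  ] [-0.0249 -0.0381  0.03  ]
cFL [ 0.6434 -0.0972  0.03  ] [-0.028   0.0353  0.03  ]
tR [ 0.5666 -0.1816  0.038 ] [-0.1249 -0.025   0.038 ]
tL [ 0.5513 -0.1327  0.038 ] [-0.1263  0.0262  0.038 ]
```

View pics/w1c.png

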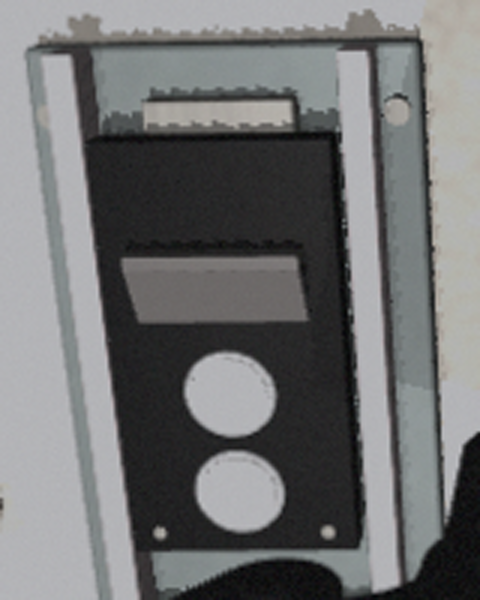

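Both views agree (thumb face at stage x about -0.1255, centre line y about 0.001). Moving over the press spot and down to just above it.

```bash
python3 -m creep '[{"claw":1,"translation":[-0.005,-0.034,0],"rotation":[0,0,0]},{"claw":1,"translation":[-0.005,-0.035,0],"rotation":[0,0,0]},{"claw":1,"translation":[-0.005,-0.035,0],"rotation":[0,0,0]},{"claw":1,"translation":[0,0,0.03],"rotation":[0,0,0]},{"claw":1,"translation":[0,0,0.035],"rotation":[0,0,0]},{"claw":1,"translation":[0,0,0.035],"rotation":[0,0,0]},{"claw":1,"translation":[0,0,0.035],"rotation":[0,0,0]},{"claw":1,"translation":[0,0,0.025],"rotation":[0,0,0]},{"claw":1,"translation":[0,0,0.02],"rotation":[0,0,0]},{"claw":1,"translation":[0,0,0],"rotation":[0,0,0]},{"claw":1,"translation":[0,0,0],"rotation":[0,0,0]}]'
python3 - <<'E'
from st import *
s=rep();d=cams.read_camera("wrist");cv2.imwrite("pics/w2.png",d["img"])
d=cams.read_camera("scene");cv2.imwrite("pics/s2.png",cv2.resize(d["img"][210:350,230:430],None,fx=4,fy=4,interpolation=cv2.INTER_CUBIC))
E
```

```text
t: 3.8
tcp_pos: [0.5421, -0.1616, 0.2249]
tcp_rot: [-0.135, 0.991, -0.0, -0.0]
force: [-0.3, 0.6, 0.7]
grip_width: 0.0001
t 3.8 tip stage [-0.1432  0.0009  0.0515] tipw [ 0.542  -0.1616  0.0515] F stage [-0.1  0.6  0.7] grip 0.0001
tool axes in stage: [[-1.0, 0.005, -0.001], [0.005, 1.0, 0.0], [0.001, 0.0, -1.0]]
```

View pics/w2.png

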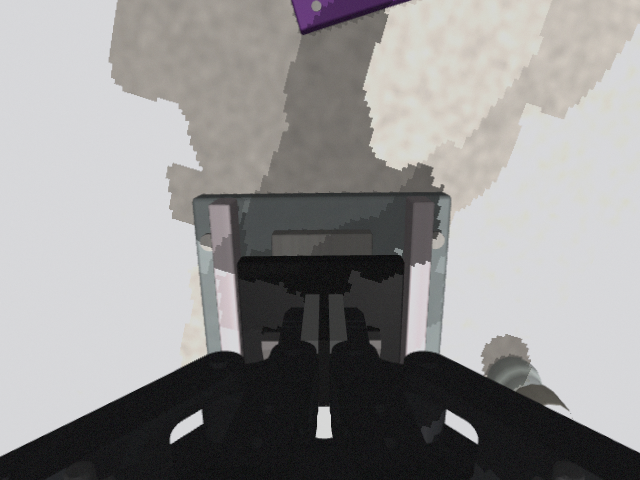

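View pics/s2.png

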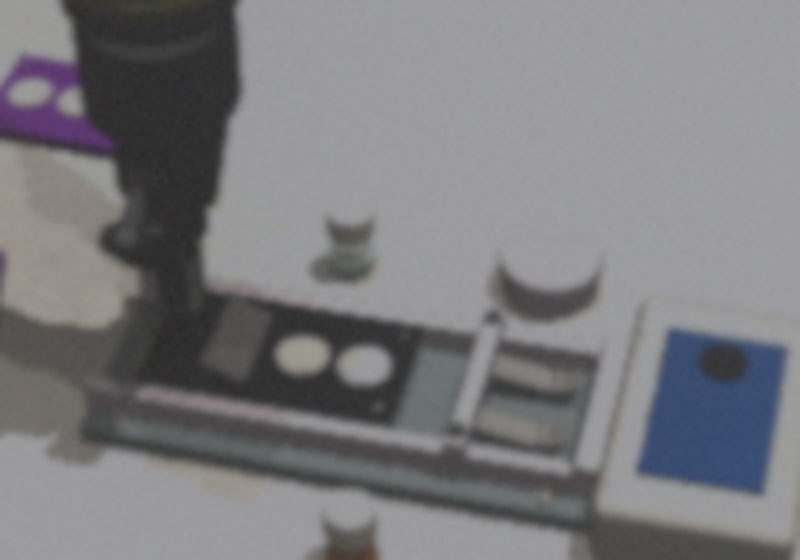

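The wrist view shows the fingers centred between the guides over the carrier, whose rear edge is at row 257. In the scene view the fingertip stands behind the thumb stop at (190,300). Pressing down.

```bash
python3 -m creep '[{"claw":1,"translation":[0,0,0.012],"rotation":[0,0,0]},{"claw":1,"translation":[0,0,0.006],"rotation":[0,0,0]},{"claw":1,"translation":[0,0,0.004],"rotation":[0,0,0]},{"claw":1,"translation":[0,0,0.003],"rotation":[0,0,0]},{"claw":1,"translation":[0,0,0.003],"rotation":[0,0,0]},{"claw":1,"translation":[0,0,0.002],"rotation":[0,0,0]},{"claw":1,"translation":[0,0,0],"rotation":[0,0,0]}]'
python3 -c "
from st import *
rep()"
```

```text
t: 4.6
tcp_pos: [0.5417, -0.1616, 0.1956]
tcp_rot: [-0.136, 0.991, -0.0, -0.0]
force: [-3.8, 0.4, 10.9]
grip_width: -0.0001
t 4.6 tip stage [-0.1435  0.001   0.0222] tipw [ 0.5417 -0.1616  0.0222] F stage [-3.6  1.4 10.9] grip -0.0001
tool axes in stage: [[-1.0, 0.004, -0.0], [0.004, 1.0, -0.0], [0.0, -0.0, -1.0]]
```

```bash
python3 -m creep '[{"claw":1,"translation":[0,0,0.001],"rotation":[0,0,0]},{"claw":1,"translation":[0,0,0.001],"rotation":[0,0,0]},{"claw":1,"translation":[0,0,0],"rotation":[0,0,0]}]'
python3 -c "
from st import *
rep()"
```

```text
t: 4.9
tcp_pos: [0.5415, -0.1616, 0.1954]
tcp_rot: [-0.136, 0.991, -0.0, 0.0]
force: [-8.7, 1.9, 30.8]
grip_width: 0.0002
t 4.9 tip stage [-0.1435  0.0009  0.022 ] tipw [ 0.5417 -0.1617  0.022 ] F stage [-7.8  4.2 30.8] grip 0.0002
tool axes in stage: [[-1.0, 0.004, 0.001], [0.004, 1.0, -0.001], [-0.001, -0.001, -1.0]]
```

On the bed: tip z 22.0 mm, and the stiffness rises to about 10 N/mm. Now sliding forward in stages.

```bash
python3 -m creep '[{"claw":1,"translation":[-0.003,0,0.0003],"rotation":[0,0,0]},{"claw":1,"translation":[-0.004,0,0.0002],"rotation":[0,0,0]},{"claw":1,"translation":[-0.004,0,0],"rotation":[0,0,0]},{"claw":1,"translation":[-0.004,0,0],"rotation":[0,0,0]},{"claw":1,"translation":[-0.004,0,0],"rotation":[0,0,0]},{"claw":1,"translation":[-0.004,0,0],"rotation":[0,0,0]},{"claw":1,"translation":[0,0,0],"rotation":[0,0,0]}]'
python3 -c "
from st import *
rep()
d=cams.read_camera('scene');cv2.imwrite('pics/s3.png',cv2.resize(d['img'][210:350,230:430],None,fx=4,fy=4,interpolation=cv2.INTER_CUBIC))"
```

```text
t: 5.6
tcp_pos: [0.5529, -0.1603, 0.1951]
tcp_rot: [-0.132, 0.991, -0.0, -0.013]
force: [-49.0, -6.4, 69.8]
grip_width: -0.0001
t 5.6 tip stage [-0.1369 -0.0002  0.0218] tipw [ 0.5483 -0.161   0.0218] F stage [-48.9   7.1  69.8] grip -0.0001
tool axes in stage: [[-1.0, 0.01, -0.026], [0.01, 1.0, 0.003], [0.027, 0.003, -1.0]]
```

View pics/s3.png

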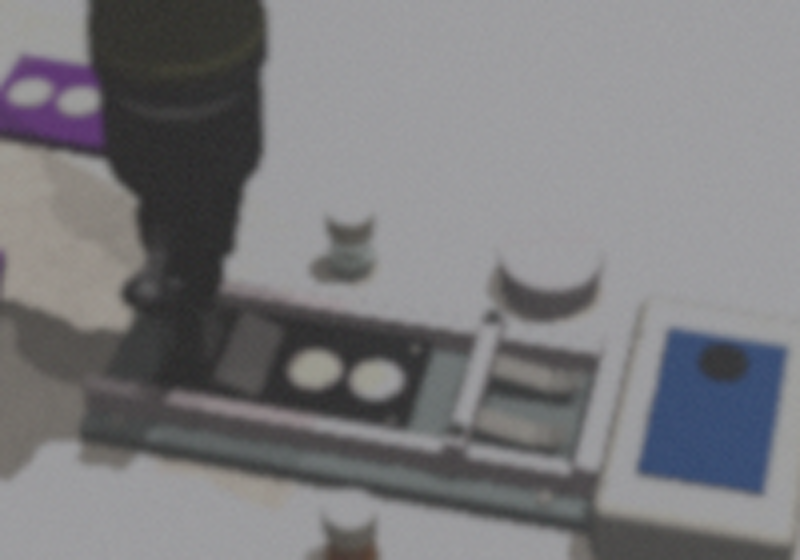

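Friction makes the push jam: 70 N down and 49 N back, with the tip lagging the command by 16 mm. I'll ease the downward load a little and see whether it moves on.

```bash
python3 -m creep '[{"claw":1,"translation":[0,0,-0.0015],"rotation":[0,0,0]},{"claw":1,"translation":[0,0,0],"rotation":[0,0,0]}]'
python3 -c "
from st import *
rep()"
```

```text
t: 5.85
tcp_pos: [0.5603, -0.1579, 0.1954]
tcp_rot: [-0.134, 0.991, -0.001, -0.004]
force: [-16.5, -4.1, 28.8]
grip_width: -0.0003
t 5.85 tip stage [-0.1259 -0.0006  0.022 ] tipw [ 0.559  -0.1584  0.022 ] F stage [-16.9   0.6  28.8] grip -0.0003
tool axes in stage: [[-1.0, 0.007, -0.008], [0.007, 1.0, -0.001], [0.008, -0.001, -1.0]]
```

```bash
python3 -m creep '[{"claw":1,"translation":[-0.003,0,0],"rotation":[0,0,0]},{"claw":1,"translation":[-0.003,0,0],"rotation":[0,0,0]},{"claw":1,"translation":[-0.003,0,0],"rotation":[0,0,0]},{"claw":1,"translation":[0,0,0],"rotation":[0,0,0]}]'
python3 -c "
from st import *
rep()"
```

```text
t: 6.25
tcp_pos: [0.5661, -0.1566, 0.1954]
tcp_rot: [-0.133, 0.991, -0.001, -0.008]
force: [-28.4, -5.6, 40.5]
grip_width: 0.0
t 6.25 tip stage [-0.1213 -0.0007  0.022 ] tipw [ 0.5635 -0.1572  0.022 ] F stage [-28.9   2.4  40.5] grip 0.0
tool axes in stage: [[-1.0, 0.008, -0.016], [0.008, 1.0, 0.001], [0.016, 0.001, -1.0]]
```

```bash
python3 -m creep '[{"claw":1,"translation":[0,0,-0.0008],"rotation":[0,0,0]},{"claw":1,"translation":[-0.002,0,0],"rotation":[0,0,0]},{"claw":1,"translation":[-0.002,0,0],"rotation":[0,0,0]},{"claw":1,"translation":[-0.002,0,0],"rotation":[0,0,0]},{"claw":1,"translation":[0,0,0],"rotation":[0,0,0]}]'
python3 -c "
from st import *
rep()
d=cams.read_camera('scene');cv2.imwrite('pics/s4.png',cv2.resize(d['img'][210:350,230:430],None,fx=4,fy=4,interpolation=cv2.INTER_CUBIC))"
```

```text
t: 6.75
tcp_pos: [0.5744, -0.154, 0.1954]
tcp_rot: [-0.134, 0.991, -0.001, -0.005]
force: [-16.8, -3.6, 24.3]
grip_width: 0.0002
t 6.75 tip stage [-0.1116 -0.0006  0.022 ] tipw [ 0.5728 -0.1545  0.022 ] F stage [-17.2   1.1  24.3] grip 0.0002
tool axes in stage: [[-1.0, 0.007, -0.01], [0.007, 1.0, 0.0], [0.01, 0.0, -1.0]]
```

View pics/s4.png

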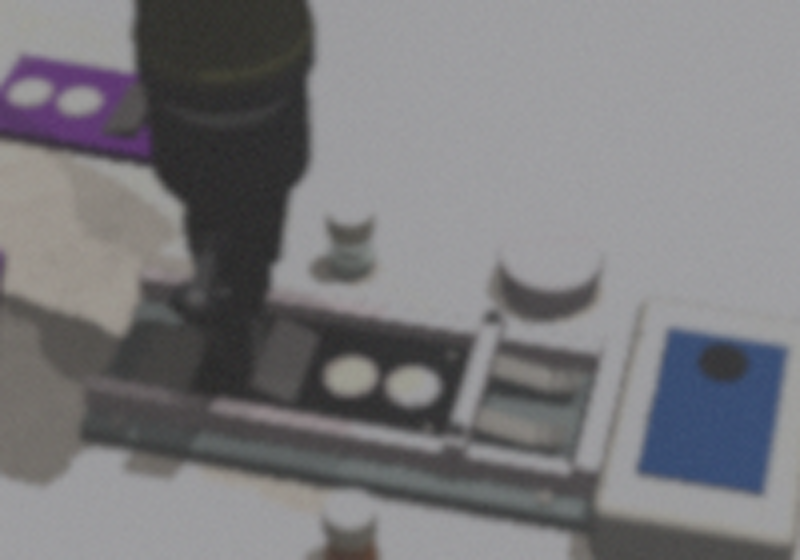

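The carrier is flat, sliding with the fingertip, and its front is reaching the bar (scene crop about (465,340)). Continuing at a slow, steady feed.

```bash
python3 -m creep '[{"claw":1,"translation":[-0.002,0,0.0002],"rotation":[0,0,0]},{"claw":1,"translation":[-0.002,0,0],"rotation":[0,0,0]},{"claw":1,"translation":[-0.002,0,0],"rotation":[0,0,0]},{"claw":1,"translation":[-0.002,0,0],"rotation":[0,0,0]},{"claw":1,"translation":[-0.002,0,0],"rotation":[0,0,0]}]'
python3 -c "
from st import *
rep()"
```

```text
t: 7.3
tcp_pos: [0.583, -0.1517, 0.1954]
tcp_rot: [-0.134, 0.991, -0.001, -0.006]
force: [-22.2, -4.7, 30.1]
grip_width: 0.0004
t 7.3 tip stage [-0.1033 -0.0007  0.0221] tipw [ 0.5808 -0.1523  0.0221] F stage [-22.6   1.5  30.1] grip 0.0004
tool axes in stage: [[-1.0, 0.008, -0.013], [0.008, 1.0, 0.001], [0.013, 0.0, -1.0]]
```

```bash
python3 -m creep '[{"claw":1,"translation":[-0.002,0,0],"rotation":[0,0,0]},{"claw":1,"translation":[-0.002,0,0],"rotation":[0,0,0]},{"claw":1,"translation":[-0.002,0,-0.0001],"rotation":[0,0,0]},{"claw":1,"translation":[-0.002,0,0],"rotation":[0,0,0]},{"claw":1,"translation":[-0.002,0,-0.0001],"rotation":[0,0,0]},{"claw":1,"translation":[-0.002,0,0],"rotation":[0,0,0]},{"claw":1,"translation":[-0.002,0,0],"rotation":[0,0,0]}]'
python3 -c "
from st import *
rep()
d=cams.read_camera('scene');cv2.imwrite('pics/s5.png',cv2.resize(d['img'][210:350,230:430],None,fx=4,fy=4,interpolation=cv2.INTER_CUBIC))"
```

```text
t: 8.0
tcp_pos: [0.5971, -0.1477, 0.1955]
tcp_rot: [-0.134, 0.991, -0.001, -0.006]
force: [-20.5, -3.6, 27.3]
grip_width: -0.0001
t 8.0 tip stage [-0.0883 -0.0006  0.0221] tipw [ 0.5952 -0.1481  0.0221] F stage [-20.7   2.1  27.3] grip -0.0001
tool axes in stage: [[-1.0, 0.007, -0.011], [0.007, 1.0, 0.0], [0.011, 0.0, -1.0]]
```

View pics/s5.png

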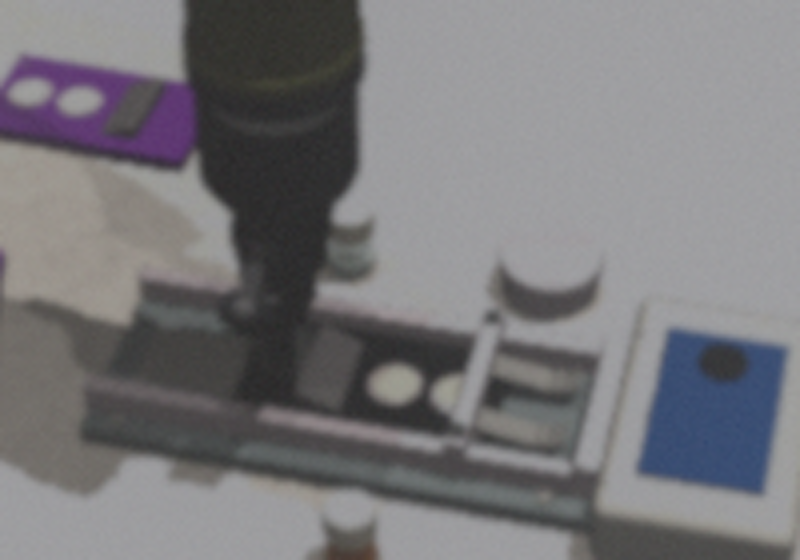

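The front is now under the bar and everything is flat. Next is the leaf spring.

```bash
python3 -m creep '[{"claw":1,"translation":[-0.002,0,0.0002],"rotation":[0,0,0]},{"claw":1,"translation":[-0.002,0,0],"rotation":[0,0,0]},{"claw":1,"translation":[-0.002,0,0],"rotation":[0,0,0]},{"claw":1,"translation":[-0.002,0,0],"rotation":[0,0,0]},{"claw":1,"translation":[-0.002,0,0],"rotation":[0,0,0]},{"claw":1,"translation":[-0.002,0,0],"rotation":[0,0,0]},{"claw":1,"translation":[-0.002,0,0],"rotation":[0,0,0]}]'
python3 -c "
from st import *
rep()
d=cams.read_camera('scene');cv2.imwrite('pics/s6.png',cv2.resize(d['img'][210:350,230:430],None,fx=4,fy=4,interpolation=cv2.INTER_CUBIC))"
```

```text
t: 8.75
tcp_pos: [0.6098, -0.1441, 0.1954]
tcp_rot: [-0.134, 0.991, -0.0, -0.007]
force: [-24.8, -4.7, 31.5]
grip_width: -0.0003
t 8.75 tip stage [-0.0755 -0.0006  0.022 ] tipw [ 0.6075 -0.1446  0.022 ] F stage [-25.2   2.3  31.5] grip -0.0003
tool axes in stage: [[-1.0, 0.007, -0.014], [0.007, 1.0, 0.001], [0.014, 0.001, -1.0]]
```

View pics/s6.png

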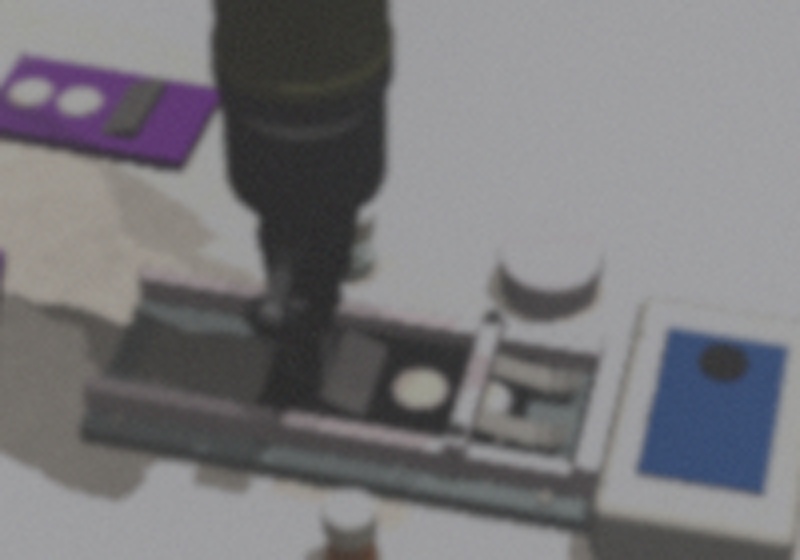

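```bash
python3 -m creep '[{"claw":1,"translation":[-0.002,0,0],"rotation":[0,0,0]},{"claw":1,"translation":[-0.002,0,0],"rotation":[0,0,0]},{"claw":1,"translation":[-0.002,0,0],"rotation":[0,0,0]},{"claw":1,"translation":[-0.002,0,0],"rotation":[0,0,0]},{"claw":1,"translation":[-0.002,0,0],"rotation":[0,0,0]}]'
python3 -c "
from st import *
rep()
d=cams.read_camera('scene');cv2.imwrite('pics/s7.png',cv2.resize(d['img'][270:350,310:430],None,fx=6,fy=6,interpolation=cv2.INTER_CUBIC))"
```

```text
t: 9.3
tcp_pos: [0.6169, -0.1424, 0.1954]
tcp_rot: [-0.133, 0.991, -0.0, -0.01]
force: [-35.1, -5.5, 40.0]
grip_width: -0.0002
t 9.3 tip stage [-0.0694 -0.0006  0.022 ] tipw [ 0.6134 -0.143   0.022 ] F stage [-35.3   4.2  40. ] grip -0.0002
tool axes in stage: [[-1.0, 0.008, -0.02], [0.008, 1.0, 0.002], [0.02, 0.002, -1.0]]
```

View pics/s7.png

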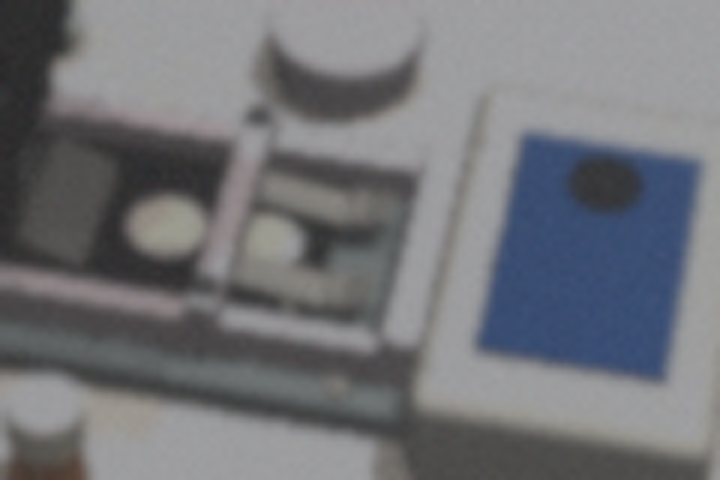

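Resistance is rising as the front meets the leaf. Pushing on and watching the forces.

```bash
python3 -m creep '[{"claw":1,"translation":[-0.002,0,-0.0002],"rotation":[0,0,0]},{"claw":1,"translation":[-0.002,0,-0.0002],"rotation":[0,0,0]},{"claw":1,"translation":[-0.002,0,-0.0002],"rotation":[0,0,0]},{"claw":1,"translation":[-0.002,0,-0.0001],"rotation":[0,0,0]}]'
python3 -c "
from st import *
rep()"
```

```text
t: 9.75
tcp_pos: [0.6226, -0.1409, 0.1954]
tcp_rot: [-0.133, 0.991, -0.0, -0.013]
force: [-43.2, -6.2, 42.8]
grip_width: 0.0003
t 9.75 tip stage [-0.0646 -0.0006  0.0221] tipw [ 0.618  -0.1416  0.0221] F stage [-43.2   5.8  42.8] grip 0.0003
tool axes in stage: [[-1.0, 0.009, -0.026], [0.009, 1.0, 0.003], [0.026, 0.003, -1.0]]
```

```bash
python3 -m creep '[{"claw":1,"translation":[-0.001,0,-0.0005],"rotation":[0,0,0]},{"claw":1,"translation":[-0.002,0,-0.0004],"rotation":[0,0,0]},{"claw":1,"translation":[-0.002,0,-0.0002],"rotation":[0,0,0]}]'
python3 -c "
from st import *
rep()
d=cams.read_camera('scene');cv2.imwrite('pics/s8.png',cv2.resize(d['img'][270:350,310:430],None,fx=6,fy=6,interpolation=cv2.INTER_CUBIC))"
```

```text
t: 10.05
tcp_pos: [0.625, -0.1405, 0.1954]
tcp_rot: [-0.133, 0.991, -0.0, -0.017]
force: [-44.9, -7.4, 37.8]
grip_width: -0.0003
t 10.05 tip stage [-0.0634 -0.0006  0.0221] tipw [ 0.6192 -0.1413  0.0221] F stage [-45.2   5.1  37.8] grip -0.0003
tool axes in stage: [[-0.999, 0.01, -0.033], [0.01, 1.0, 0.005], [0.033, 0.004, -0.999]]
```

View pics/s8.png

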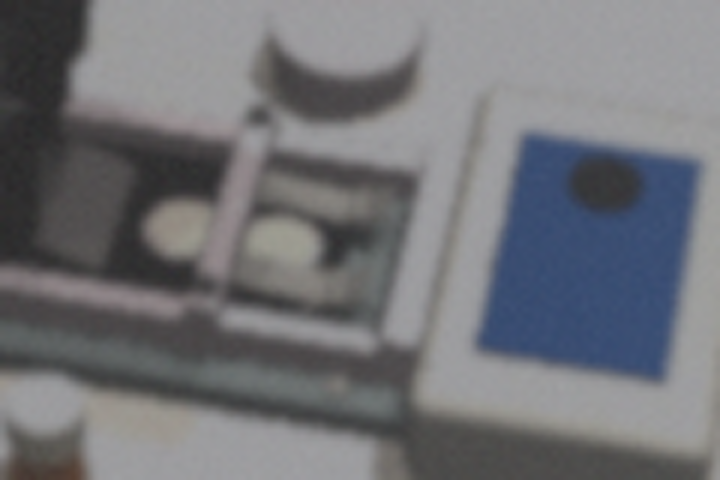

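```bash
python3 -m creep '[{"claw":1,"translation":[-0.002,0,-0.0003],"rotation":[0,0,0]},{"claw":1,"translation":[-0.002,0,-0.0003],"rotation":[0,0,0]},{"claw":1,"translation":[-0.001,0,-0.0003],"rotation":[0,0,0]},{"claw":1,"translation":[0,0,0],"rotation":[0,0,0]}]'
python3 -c "
from st import *
rep()"
```

```text
t: 10.5
tcp_pos: [0.6392, -0.1352, 0.1956]
tcp_rot: [-0.135, 0.991, -0.0, -0.004]
force: [-8.3, -2.3, 2.5]
grip_width: -0.0
t 10.5 tip stage [-0.0438  0.0001  0.0222] tipw [ 0.6378 -0.1354  0.0222] F stage [-8.6  0.   2.5] grip -0.0
tool axes in stage: [[-1.0, 0.005, -0.008], [0.005, 1.0, 0.001], [0.008, 0.001, -1.0]]
```

The tip slipped forward 20 mm. Looking before doing anything else.

```bash
python3 -c "
from st import *
d=cams.read_camera('scene');cv2.imwrite('pics/s9.png',cv2.resize(d['img'][250:350,250:430],None,fx=4.4,fy=4.4,interpolation=cv2.INTER_CUBIC))
d=cams.read_camera('wrist');cv2.imwrite('pics/w9.png',d['img'])
d=cams.read_camera('top');cv2.imwrite('pics/t9.png',cv2.resize(d['img'][130:290,320:460],None,fx=3.6,fy=3.6,interpolation=cv2.INTER_CUBIC))"
```

```text
(no output)
```

View pics/s9.png

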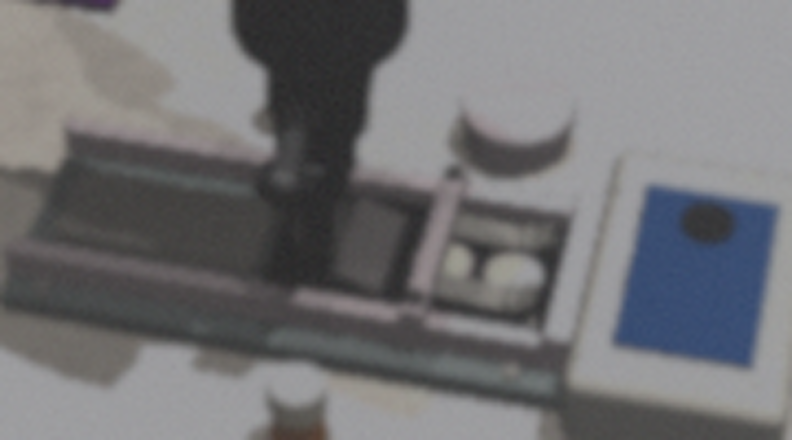

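View pics/w9.png

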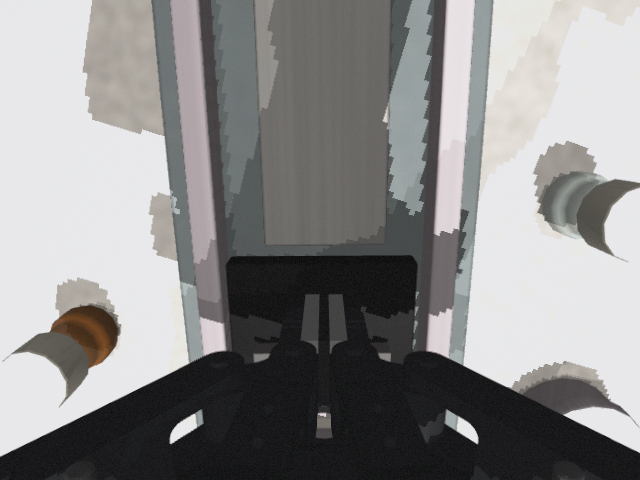

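View pics/t9.png

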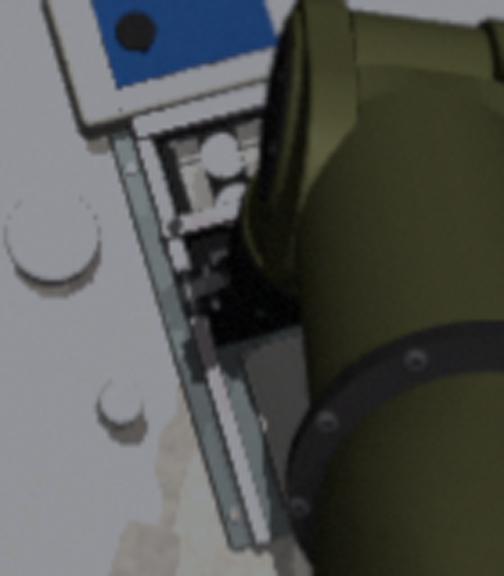

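```bash
python3 -c "
from st import *
s=rep();d=cams.read_camera('wrist')
for u,v,z in((320,257,.022),(325,244,.012),(325,244,.020)):
    w=ray(d,(u,v),z,s);print((S.T@(w-O)).round(4))
c=d['img'][225:275,215:430];cv2.imwrite('pics/w9c.png',cv2.resize(c,None,fx=3.6,fy=3.6,interpolation=cv2.INTER_CUBIC))
d=cams.read_camera('scene')
for X in(.062,.058,.055,.050): print(X,[((proj(d,O+S@np.array([X,y,.022]))-[250,250])*4.4).round(0) for y in(-.035,0,.035)])
c=d['img'][285:335,335:395];cv2.imwrite('pics/s9c.png',cv2.resize(c,None,fx=12,fy=12,interpolation=cv2.INTER_CUBIC))
"
```

```text
t 10.65 tip stage [-0.0439  0.      0.0222] tipw [ 0.6377 -0.1354  0.0222] F stage [-8.7 -0.9  1.7] grip 0.0003
tool axes in stage: [[-1.0, 0.005, -0.008], [0.005, 1.0, 0.001], [0.008, 0.001, -1.0]]
[-0.0662 -0.0015  0.022 ]
[-0.0683  0.0003  0.012 ]
[-0.0705  0.0003  0.02  ]
0.062 [array([538., 338.]), array([553., 281.]), array([568., 227.])]
0.058 [array([529., 336.]), array([545., 280.]), array([559., 226.])]
0.055 [array([522., 335.]), array([538., 279.]), array([553., 225.])]
0.05 [array([511., 333.]), array([527., 277.]), array([542., 223.])]
```

View pics/w9c.png

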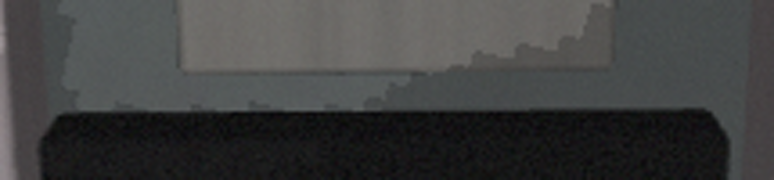

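View pics/s9c.png

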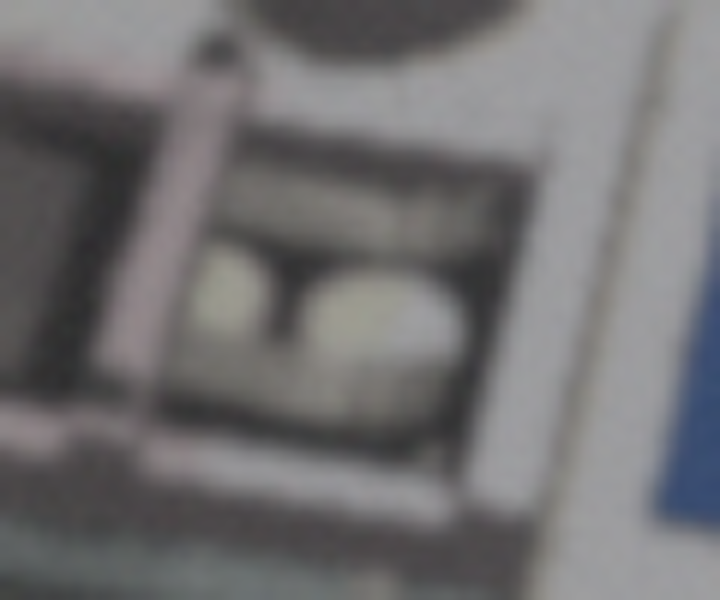

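The carrier's front reaches the stop in the scene crop, and the lifter lies free behind it with a gap of about 2–4 mm (6 mm when home). Pressing lightly and pushing forward to make sure it is seated.

```bash
python3 -m creep '[{"claw":1,"translation":[0,0,0.0008],"rotation":[0,0,0]},{"claw":1,"translation":[-0.002,0,0.0002],"rotation":[0,0,0]},{"claw":1,"translation":[-0.002,0,0],"rotation":[0,0,0]},{"claw":1,"translation":[-0.002,0,0],"rotation":[0,0,0]},{"claw":1,"translation":[0,0,0],"rotation":[0,0,0]}]'
python3 -c "
from st import *
rep()"
python3 -m creep '[{"claw":1,"translation":[-0.002,0,-0.0003],"rotation":[0,0,0]},{"claw":1,"translation":[-0.002,0,-0.0003],"rotation":[0,0,0]},{"claw":1,"translation":[-0.002,0,-0.0003],"rotation":[0,0,0]},{"claw":1,"translation":[0,0,0],"rotation":[0,0,0]}]'
python3 -c "
from st import *
s=rep();d=cams.read_camera('wrist')
cv2.imwrite('pics/w10.png',cv2.resize(d['img'][200:320,190:450],None,fx=3,fy=3,interpolation=cv2.INTER_CUBIC))"
```

```text
t: 11.25
tcp_pos: [0.6412, -0.1349, 0.1955]
tcp_rot: [-0.134, 0.991, 0.0, -0.009]
force: [-26.8, -3.9, 22.9]
grip_width: -0.0
t 11.25 tip stage [-0.0437  0.      0.0221] tipw [ 0.6379 -0.1354  0.0221] F stage [-26.8   3.5  22.9] grip -0.0
tool axes in stage: [[-1.0, 0.007, -0.019], [0.007, 1.0, 0.003], [0.019, 0.003, -1.0]]
t: 11.65
tcp_pos: [0.6432, -0.1348, 0.1955]
tcp_rot: [-0.133, 0.991, 0.0, -0.015]
force: [-40.0, -5.7, 29.7]
grip_width: 0.0001
t 11.65 tip stage [-0.0436 -0.      0.0222] tipw [ 0.638  -0.1354  0.0222] F stage [-40.    5.4  29.7] grip 0.0001
tool axes in stage: [[-1.0, 0.008, -0.03], [0.008, 1.0, 0.005], [0.03, 0.004, -1.0]]
```

View pics/w10.png

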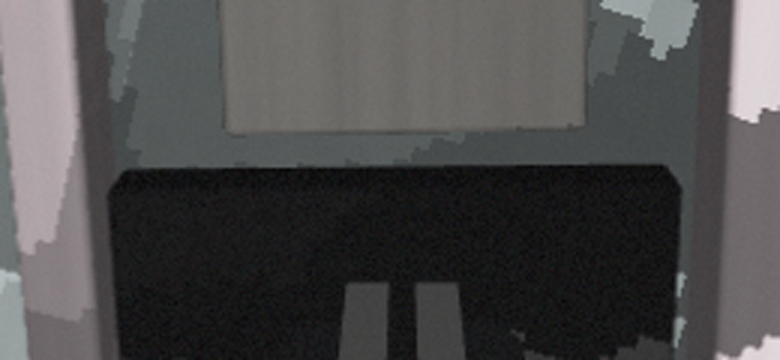

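```bash
python3 -m creep '[{"claw":1,"translation":[0,0,-0.001],"rotation":[0,0,0]},{"claw":1,"translation":[0,0,-0.0008],"rotation":[0,0,0]},{"claw":1,"translation":[0,0,0],"rotation":[0,0,0]}]'
python3 -c "
from st import *
s=rep();d=cams.read_camera('wrist')
for u,v,z in((320,200+167/3,.022),(325,200+131/3,.012),(325,200+131/3,.020)):
    w=ray(d,(u,v),z,s);print((S.T@(w-O)).round(4))"
```

```text
t: 12.0
tcp_pos: [0.6433, -0.1349, 0.1956]
tcp_rot: [-0.133, 0.991, 0.0, -0.015]
force: [-36.2, -6.5, 16.9]
grip_width: -0.0001
t 12.0 tip stage [-0.0435 -0.0001  0.0223] tipw [ 0.6381 -0.1355  0.0223] F stage [-36.6   3.6  16.9] grip -0.0001
tool axes in stage: [[-1.0, 0.009, -0.03], [0.008, 1.0, 0.005], [0.03, 0.005, -1.0]]
[-0.0662 -0.0016  0.022 ]
[-0.0681  0.0003  0.012 ]
[-0.0702  0.0002  0.02  ]
```

Solid against the stop: 36 N forward with only 17 N down and no movement. Unloading the push, then lifting off.

```bash
python3 -m creep '[{"claw":1,"translation":[0.004,0,0],"rotation":[0,0,0]},{"claw":1,"translation":[0.004,0,0],"rotation":[0,0,0]},{"claw":1,"translation":[0,0,0],"rotation":[0,0,0]}]'
python3 -c "
from st import *
rep()"
```

```text
t: 12.35
tcp_pos: [0.6407, -0.1354, 0.196]
tcp_rot: [-0.134, 0.991, -0.0, -0.007]
force: [-14.3, -5.0, -2.1]
grip_width: 0.0001
t 12.35 tip stage [-0.0436 -0.0004  0.0226] tipw [ 0.6381 -0.1357  0.0226] F stage [-15.1  -0.9  -2.1] grip 0.0001
tool axes in stage: [[-1.0, 0.007, -0.015], [0.007, 1.0, 0.002], [0.015, 0.002, -1.0]]
```

```bash
python3 -m creep '[{"claw":1,"translation":[0.003,0,0],"rotation":[0,0,0]},{"claw":1,"translation":[0.003,0,-0.001],"rotation":[0,0,0]},{"claw":1,"translation":[0.003,0,-0.003],"rotation":[0,0,0]},{"claw":1,"translation":[0,0,-0.01],"rotation":[0,0,0]},{"claw":1,"translation":[0,0,-0.03],"rotation":[0,0,0]},{"claw":1,"translation":[0,0,-0.04],"rotation":[0,0,0]},{"claw":1,"translation":[0.03,0,-0.04],"rotation":[0,0,0]},{"claw":1,"translation":[0.04,0,-0.03],"rotation":[0,0,0]},{"claw":1,"translation":[0.04,0,-0.03],"rotation":[0,0,0]},{"claw":1,"translation":[0.04,0,0],"rotation":[0,0,0]},{"claw":1,"translation":[0,0,0],"rotation":[0,0,0]}]'
python3 -c "
from st import *
s=rep()
d=cams.read_camera('wrist');cv2.imwrite('pics/w11.png',d['img'])
d=cams.read_camera('scene');cv2.imwrite('pics/s11.png',cv2.resize(d['img'][250:350,250:430],None,fx=4.4,fy=4.4,interpolation=cv2.INTER_CUBIC))
d=cams.read_camera('top');cv2.imwrite('pics/t11.png',cv2.resize(d['img'][130:290,320:460],None,fx=3.6,fy=3.6,interpolation=cv2.INTER_CUBIC))"
```

```text
t: 13.45
tcp_pos: [0.4887, -0.1772, 0.3853]
tcp_rot: [-0.134, 0.991, -0.001, 0.0]
force: [0.2, -1.1, 0.5]
grip_width: 0.0001
t 13.45 tip stage [-0.1986  0.      0.2119] tipw [ 0.4889 -0.1776  0.2119] F stage [-0.1 -1.1  0.5] grip 0.0001
tool axes in stage: [[-1.0, 0.008, 0.0], [0.008, 1.0, -0.003], [-0.0, -0.003, -1.0]]
```

View pics/w11.png

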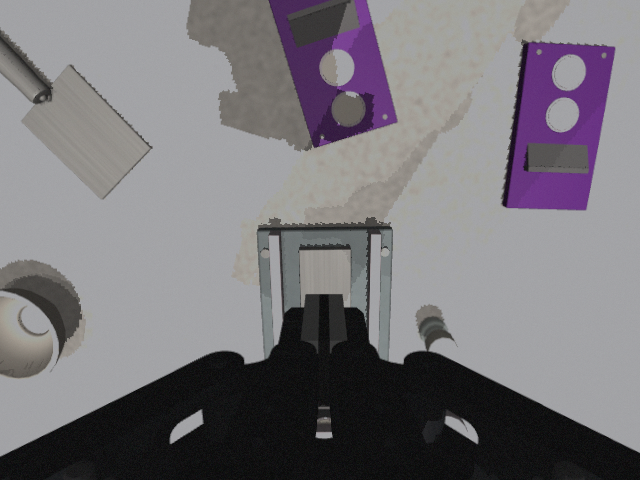

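View pics/s11.png

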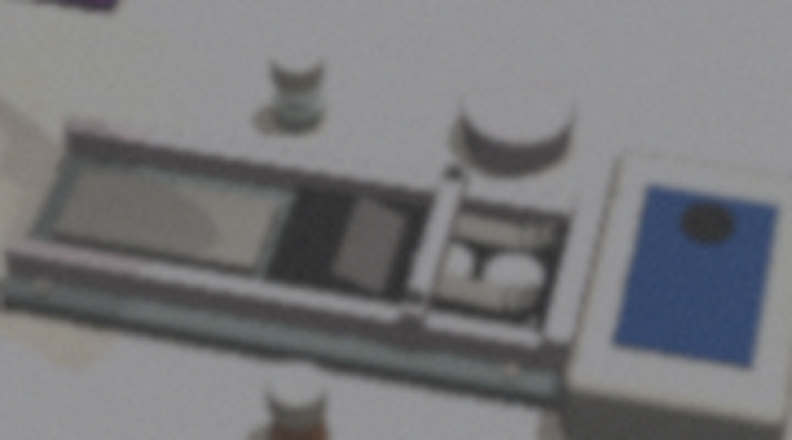

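View pics/t11.png

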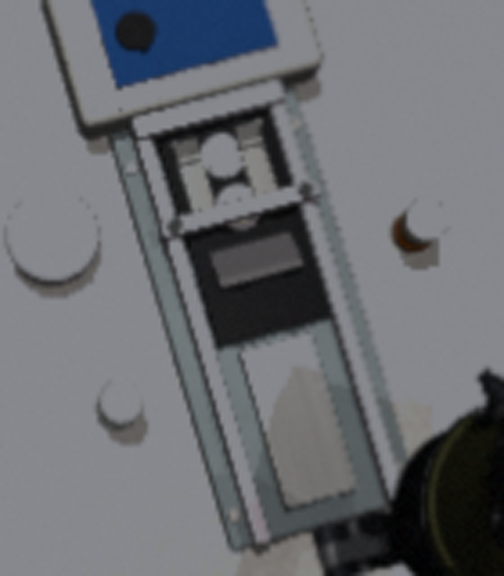

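The carrier is home in all views, with nothing else moved. One check on the lifter height and the carrier rear edge, by two cameras.

```bash
python3 -c "
from st import *
t=cams.read_camera('top');c=cams.read_camera('scene')
cv2.imwrite('pics/s12.png',cv2.resize(c['img'][275:320,252:325],None,fx=10,fy=10,interpolation=cv2.INTER_CUBIC))
f=lambda u,v:(320+u/3.6-.36,130+v/3.6-.36)
for n,p in dict(lfL=(242,353),lfR=(315,333),lrR=(355,490),lrL=(282,508)).items():
  for z in(.012,.02): print(n,z,(S.T@(ray(t,f(*p),z)-O)).round(4))
for p in((218,348),(331,320)): print('crear',(S.T@(ray(t,f(*p),.022)-O)).round(4))
for p in((237,552),(388,510)): print('plate rear?',(S.T@(ray(t,f(*p),.012)-O)).round(4))
for z in(.012,.02):
  for b in(0,.004): print(z,b,[((proj(c,O+S@np.array([X+b,y,z]))-[252,275])*10).round(0) for X,y in((-.074,.022),(-.074,-.022),(-.17,-.022),(-.17,.022))])
"
```

```text
lfL 0.012 [-0.0724  0.0185  0.012 ]
lfL 0.02 [-0.0732  0.0198  0.02  ]
lfR 0.012 [-0.0723 -0.0269  0.012 ]
lfR 0.02 [-0.0731 -0.0252  0.02  ]
lrR 0.012 [-0.168  -0.0232  0.012 ]
lrR 0.02 [-0.1681 -0.0215  0.02  ]
lrL 0.012 [-0.1666  0.0214  0.012 ]
lrL 0.02 [-0.1667  0.0227  0.02  ]
crear [-0.0668  0.033   0.022 ]
crear [-0.0684 -0.0361  0.022 ]
plate rear? [-0.1842  0.054   0.012 ]
plate rear? [-0.1845 -0.0388  0.012 ]
0.012 0 [array([603., 232.]), array([542., 383.]), array([ 89., 299.]), array([161., 153.])]
0.012 0.004 [array([622., 236.]), array([561., 387.]), array([108., 302.]), array([179., 157.])]
0.02 0 [array([602., 204.]), array([541., 355.]), array([ 85., 271.]), array([158., 125.])]
0.02 0.004 [array([621., 208.]), array([560., 358.]), array([104., 274.]), array([176., 129.])]
```

View pics/s12.png

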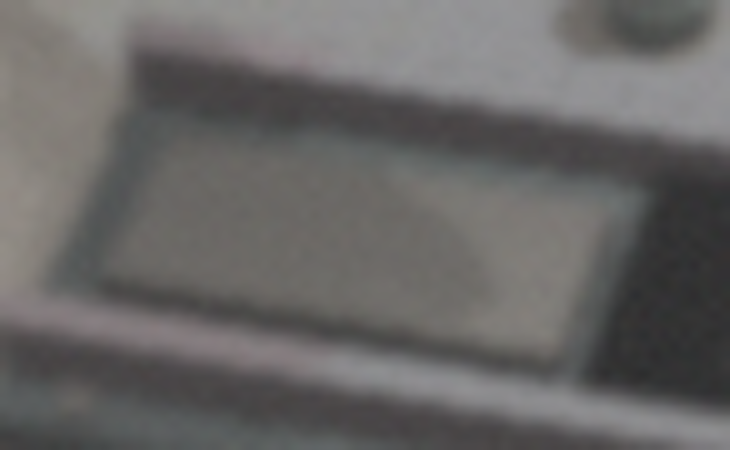

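The lifter's corners at about (605,195), (555,358), (100,285) and (160,130) match the raised height (z = 20 mm), and its side face is visible. The carrier's rear edge is at about -0.0676, against -0.068 when home. Handing in.

```bash
python3 -c "
from cell import sign_off
print(sign_off())"
```

```text
the job is handed in; nothing more can be done
None
```

The carrier is loaded, and I handed the job in at about 13.6 s of robot time. With shut fingertips I pressed it onto the bed (tip at 22.0 mm, 31 N) and slid it under the spring bar and leaf to the end stop. I then eased off, lifted clear and moved back.

**Last checks:**
- **Seated:** pushing 36 N forward with only 17 N down moved nothing. The rear edge measured about -0.068 m in the stage frame, which is the home position.
- **Lifter:** the scene view puts its top at the raised height, with its side face showing behind the carrier.
- **Leaf:** the strips lie on top of the carrier in the pictures, but I could not measure their angle.
- **Clear of everything:** the force on the tool was about 1 N, and the things around the stage stood where they were. I did not measure the beaker, reagent, mortar or spatula again.

**Did not go smoothly:**
- **Sticking:** the carrier stuck at the start of the slide, with up to 70 N down and 49 N back, until I eased the downward force.
- **Slip at the end:** the fingertip jumped the last 20 mm in one go and the downward force fell to about 2.5 N, so it was not pressed hard over that stretch. The carrier still ended flat and against the stop.
- **Camera disagreement:** the wrist and top cameras disagreed by 2–4 mm along the channel. I settled this with the contact test and the known edges of the stage.

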